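# Re-arm the part tester and hold its spring-return test dial at the third click

## Robot

A 6-joint arm with a two-finger parallel gripper is mounted at the origin on the work surface. World frame = base frame: x ahead of the robot, y to its left, z up, the work surface at z = 0. Lengths are in m, angles in rad, forces in N, time in s.
With the tool pointing down it reaches from about 0.35 to 1 m from the base axis. Payload 7.1 kg.
Tool frame: the origin (TCP) lies between the finger pads; the fingertips stand 22 mm ahead of it and the grasp point (between the pads) lies 3 mm ahead of it; x points along the fingers, y is the direction in which the jaws open and shut, and the axes are right-handed (so a half turn about x gives the same grasp; the last joint's range is limited). The gripper opens to 85 mm and grips with 20 to 120 N. Pads are 22 mm wide; open, the fingers measure 114 mm over their backs; the gripper's body (76 mm by 85 mm) begins 54 mm behind the grasp point. The pads swing forward as they close: fully open they stand 13 mm farther back than shut.
Start: joints at [1.314, 0.423, 1.63, -0, 1.089, -0.019], TCP at [0.147, 0.607, 0.253] pointing down, gripper open.
Joint ranges: [-3, 3], [-0.9, 2.11], [0.09, 2.58], [-1.31, 4.45], [0.11, 2.69], [-2.54, 2.54]. Speed limits (rad/s): [2.39, 2.39, 3.01, 3.14, 3.14, 3.14].

## Interface

Orientations are given as a rotation vector (axis times angle).
In Python, from rig import manip gives the robot as it stands. The module is installed in compiled form; this text tells all that it offers. Calls block until the motion is done:
- manip.move_to(position, orientation): joint-space move of the TCP to a pose.
- manip.servo_line(position, orientation=None, rate=0.15): straight line of the TCP; orientation=None keeps the orientation; rate is the mean speed in m/s.
- manip.set_joints(angles): joint-space move.
- manip.command_gripper(opening, f_grip=None): finger opening in m; f_grip is the grip in N (None keeps the last); returns when the fingers have stopped.
- manip.hold(seconds).
- manip.solve_ik(position, orientation): joint angles nearest the present ones, or None.
- manip.camera(name): name is "scene" or "top" or "wrist"; returns a dict with "image" (384x512x3 uint8, red, green, blue), "fx", "fy", "cx", "cy" (pixels), "cam_to_world" (4x4, takes a point from camera to world coordinates); the wrist camera has in their place "mount" (4x4, takes a point from camera to tool coordinates, whose origin is the TCP and whose axes are the tool frame's). Camera axes: x right, y down, z forward; pixel columns grow to the right and rows downward; lengths in m; the calibration is good to about 2 mm. A picture is of the moment at which its call begins: read the wrist's pose just before it. There is no depth.
A pose or a line that the arm cannot do raises manip.IKError and nothing moves.
- manip.sign_off(): hands the job in, once; it reports no verdict.
Readings, each from a call of its own:
- manip.get_time(): time.
- manip.get_joint_positions(): joint angles.
- manip.get_joint_vel(): joint speeds.
- manip.get_tau(): joint torques, N m.
- manip.get_position(): TCP position.
- manip.get_ee_rot(): TCP orientation.
- manip.get_contact_force(): force on the tool from outside, world axes, zero at the start.
- manip.get_torque(): the same for the moment, N m.
- manip.get_width(): finger opening in m.
Only numpy, scipy, OpenCV 4.12 (cv2) and the standard library are available. Lean on these libraries where they do the work, as an engineer would, in place of code of your own. Each camera call takes 0.05 s, during which the arm holds its last target.

## Task

Re-arm the part tester on the storeroom bench: pull its bottom-hinged front door all the way down, then push it back up until it is fully shut. Only then turn the bar-shaped spring-return dial on its top clockwise, past the first two clicks to the third, and hold it there with the gripper against the spring: the program finishes while still holding it, without letting go. Leave the other things on the bench and on the tester where they stand.

Things in the scene. Friction and masses are not known exactly. Their poses are not given: they have to be found in the camera images.
- tester: grey steel cabinet fixed to the bench, flat top 155 mm up. Origin on the bench straight under the dial's axis; z up, its front with the door is its -x side (towards the robot at yaw 0). Front face x = -85 mm, back x = +185, sides y = -100 and +200. On its top, not to be used: a small fixed round knob (28 mm across, 20 high) at y = +130 and a meter housing 55 mm high about x = 140, y = 120
- door (a joint): angle of the tester's drop-down door, hinged along its lower edge: 0 = upright, fully shut; 1.2 rad = all the way down at its stop (top swung out to the front and down). Starts shut or ajar (0 to 0.25). The hinge is stiff (about 0.45 N m of friction, some 3 N at the rail): the door stays where it is left
- hinge (a point): point on the door's hinge axis (which runs along the tester's y) at mid-width of the door: x = -92, y = +50, z = +45 mm in the tester's frame
- rail (a point): middle of the door's pull rail: a round dark bar, 12 mm thick, along the tester's y, on two posts 83 mm either side of the middle, 30 mm above the upper edge of the steel door panel (14 mm thick, 270 wide) and in its plane, 140 mm from the hinge axis. Door shut: 185 mm above the bench, 30 mm above the tester's top, free all round, to be pinched from above; fully down: 96 mm above the bench
- dial (a joint): angle of the test dial about its upright axis, growing clockwise seen from above: 0 = rest, clicks at 0.42 (first), 0.84 (second) and 1.26 rad (third), end stop at 1.38. A spring turns it back to 0 whenever it is let go; turning takes 0.1 to 0.2 N m in the clicks, up to 0.3 N m between them
- dial_grip (a point): point on the dial's axis, 193 mm above the bench, at gripping height. The dial is a black bar 56 mm long, 16 thick, from 171 to 209 mm above the bench, on a 50 mm disc. At rest the bar lies along the tester's x, its white pointer line to the front; round it are a tick (rest) and one, two and three dots (clicks). The point turns with the dial; at rest its axes are the tester's
- carton: plain cardboard carton 50 x 50 x 40 mm standing on the tester's top behind the dial; bystander, origin at the centre of its underside
- bearing: steel ring, 62 mm across, 18 mm high, lying on the bench; bystander, origin at the centre of its underside
- wrench: steel wrench lying on the bench; bystander
- driver: screwdriver lying on the bench; bystander
- can: can 66 mm across, 110 mm tall; bystander
- bin: open blue parts bin 160 x 110 x 70 mm; bystander
- filter: white oil filter, 76 mm across, 91 mm tall; bystander
- box2: cardboard box 150 x 110 x 70 mm on the bench; bystander

How it is judged:
By the outcome, as a careful person would: the job done as asked, in the order asked, and still so for the second after the job is handed in, while the arm keeps its last pose, push and grip.
It also fails if it takes over 50 s, if anything falls off the work surface, if the arm or the gripper's body presses on something with over 40 N, if the wrist force passes 120 N, or if a joint passes its speed limit or range.

## Working session

There is one attempt and no reset: what is moved stays moved. The work goes in short steps, each a Python script; the robot and the scene stay as the last script left them, time stands still between calls to the robot, and variables do not carry over. Pictures are saved under pics/ and viewed, and the job is handed in when it is done.

```bash
ls; mkdir -p pics
python3 - <<'E'
from rig import manip
import cv2,numpy as np
np.set_printoptions(precision=4,suppress=True)
for n in ["scene","top","wrist"]:
    c=manip.camera(n); cv2.imwrite(f"pics/{n}0.png",cv2.cvtColor(c["image"],cv2.COLOR_RGB2BGR))
    print(n,c["fx"],c["fy"],c["cx"],c["cy"]); print(c.get("cam_to_world",c.get("mount")))
print(manip.get_time(),manip.get_position(),manip.get_ee_rot(),manip.get_width(),manip.get_contact_force())
E
```

```text
pics
scene 413.7273767462211 413.7273767462211 251.8111150991132 192.56775567204832
[[ 0.8926  0.3652 -0.2644  0.9165]
 [ 0.4506 -0.7437  0.4938 -0.6178]
 [-0.0163 -0.5599 -0.8284  1.2468]
 [ 0.      0.      0.      1.    ]]
top 487.0620292505252 487.0620292505252 253.59992941364217 184.80404248887885
[[ 0.0058 -0.9839  0.1788  0.1784]
 [-1.     -0.0067 -0.0047  0.0507]
 [ 0.0058 -0.1788 -0.9839  2.1402]
 [ 0.      0.      0.      1.    ]]
wrist 305.81172688553465 305.81172688553465 255.33133309678684 190.2066780280578
[[ 0.0006 -0.3232  0.9463 -0.1207]
 [ 1.      0.0003 -0.0006  0.0008]
 [-0.0001  0.9463  0.3232 -0.0833]
 [ 0.      0.      0.      1.    ]]
0.15 [0.1471 0.6071 0.2527] [ 0.1858  1.5629 -0.1876] 0.08537841282468024 [ 0.1344  0.2499 -1.1551]
```

View pics/scene0.png

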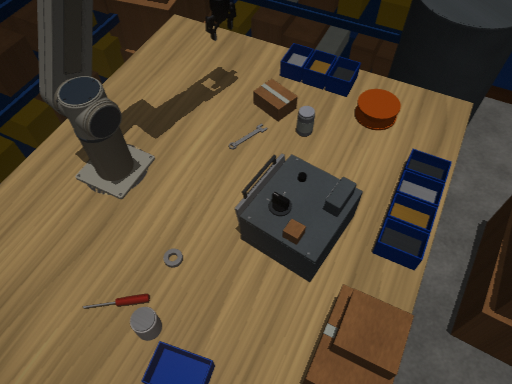

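View pics/top0.png

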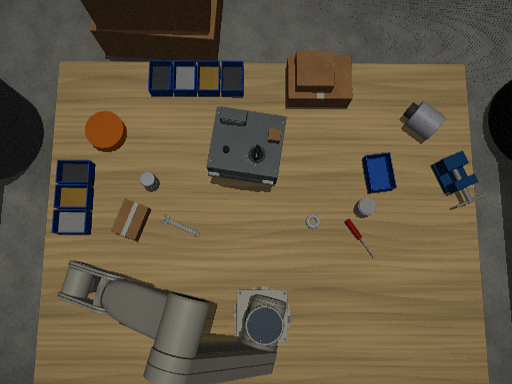

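Scene view: tester at about (298,210), dial at (280,202), carton at (293,231). Top view: dial at about (257,153), knob at (226,149). I'll zoom in.

Run:
```python
import cv2
a=cv2.imread("pics/top0.png")[95:200,190:305]; cv2.imwrite("pics/top0z.png",cv2.convertScaleAbs(cv2.resize(a,None,fx=5,fy=5,interpolation=cv2.INTER_CUBIC),alpha=1.8))
a=cv2.imread("pics/scene0.png")[140:285,220:380]; cv2.imwrite("pics/scene0z.png",cv2.convertScaleAbs(cv2.resize(a,None,fx=4,fy=4,interpolation=cv2.INTER_CUBIC),alpha=1.8))
```

```text
(no output)
```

View pics/top0z.png

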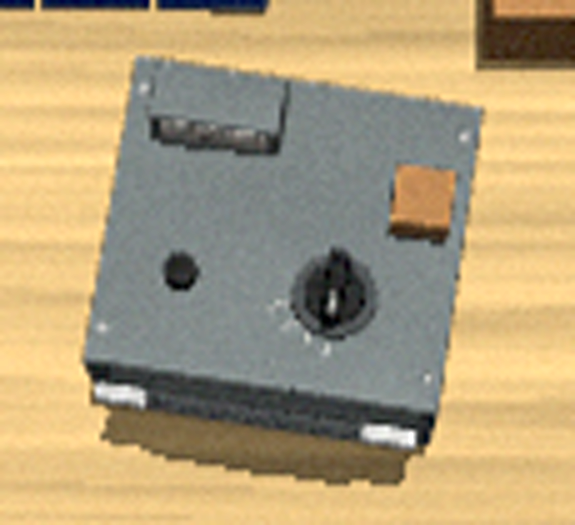

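View pics/scene0z.png

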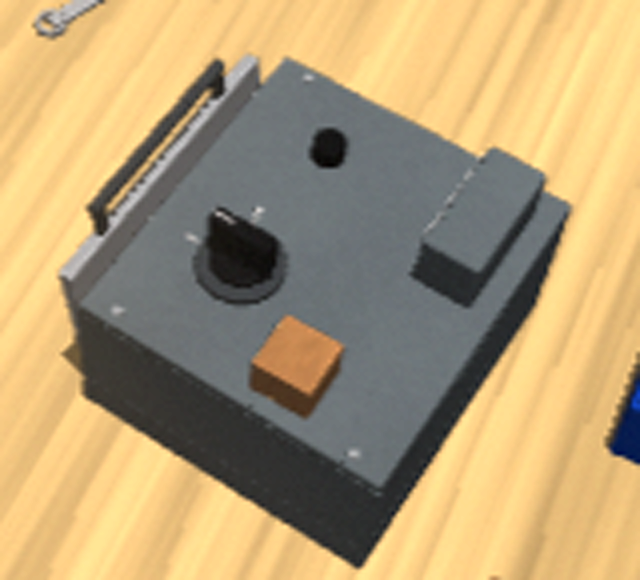

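```bash
cat > h.py <<'E'
from rig import manip
import cv2,numpy as np
from scipy.spatial.transform import Rotation as R
from scipy.optimize import least_squares
np.set_printoptions(precision=4,suppress=True)
def proj(c,P,T=None):
    T=c["cam_to_world"] if T is None else T
    P=np.atleast_2d(P); q=(P-T[:3,3])@T[:3,:3]
    return np.c_[c["fx"]*q[:,0]/q[:,2]+c["cx"], c["fy"]*q[:,1]/q[:,2]+c["cy"]]
def wcam():
    p=np.array(manip.get_position());r=np.array(manip.get_ee_rot())
    c=manip.camera("wrist");T=np.eye(4);T[:3,:3]=R.from_rotvec(r).as_matrix();T[:3,3]=p
    c["cam_to_world"]=T@c["mount"]; return c
def t2w(t,P):
    P=np.atleast_2d(P); c,s=np.cos(t[2]),np.sin(t[2])
    return np.c_[t[0]+c*P[:,0]-s*P[:,1], t[1]+s*P[:,0]+c*P[:,1], P[:,2]]
def save(c,n,box=None,k=1,a=1.6):
    im=cv2.cvtColor(c["image"],cv2.COLOR_RGB2BGR)
    if box: im=im[box[1]:box[3],box[0]:box[2]]
    if k!=1: im=cv2.resize(im,None,fx=k,fy=k,interpolation=cv2.INTER_CUBIC)
    cv2.imwrite(f"pics/{n}.png",cv2.convertScaleAbs(im,alpha=a))
E
python3 - <<'E'
from h import *
ct=manip.camera("top");cs=manip.camera("scene")
obj=np.array([[-85,200,155],[185,200,155],[185,-100,155],[-85,-100,155]])/1000.
pt=(np.array([[85,362],[135,58],[484,106],[437,413]])+.5)/5-.5+[190,95]
ps=(np.array([[288,58],[570,207],[380,490],[80,300]])+.5)/4-.5+[220,140]
for use in ("t","s","ts"):
    def f(t):
        r=[]
        if "t" in use: r.append(proj(ct,t2w(t,obj))-pt)
        if "s" in use: r.append(proj(cs,t2w(t,obj))-ps)
        return np.concatenate(r).ravel()
    s=least_squares(f,[.6,0.05,-.15]); print(use,s.x,s.fun.reshape(-1,2))
t=s.x
print("dial top",(proj(ct,t2w(t,[[0,0,.171]]))+.5-[190,95])*5-.5,(proj(cs,t2w(t,[[0,0,.171]]))+.5-[220,140])*4-.5)
for a in (0,.1,.2,.25):
    L=.140; pr=[[-.092-L*np.sin(a),.05+d,.045+L*np.cos(a)] for d in(-.083,.083)]
    print(a,((proj(ct,t2w(t,pr))+.5-[190,95])*5-.5).round(),((proj(cs,t2w(t,pr))+.5-[220,140])*4-.5).round())
E
```

```text
t [ 0.6692  0.029  -0.1406] [[-0.3492  0.0476]
 [-0.0236 -0.3333]
 [-0.1633  0.0294]
 [ 0.5312  0.2314]]
s [ 0.6694  0.0255 -0.1568] [[-0.0571 -0.8339]
 [ 1.1651 -0.2758]
 [-0.1511  0.0635]
 [-0.9213  0.6663]]
ts [ 0.6692  0.027  -0.1507] [[ 0.0052 -0.4602]
 [ 0.9521 -0.7243]
 [ 0.7051  0.3112]
 [ 0.769   0.428 ]
 [-0.3075 -1.2306]
 [ 1.0813 -1.0771]
 [ 0.3775 -0.594 ]
 [-0.6819  0.4715]]
dial top [[338.024 293.847]] [[242.1738 253.8835]]
0 [[361. 404.]
 [161. 373.]] [[120. 216.]
 [238.  78.]]
0.1 [[358. 420.]
 [158. 389.]] [[105. 208.]
 [224.  71.]]
0.2 [[355. 437.]
 [155. 406.]] [[ 91. 201.]
 [210.  65.]]
0.25 [[354. 446.]
 [154. 415.]] [[ 84. 199.]
 [203.  63.]]
```

```bash
cat >> h.py <<'E'
T0=np.array([.6692,.0275,-.147])
def ori(t,psi,tilt=0.):
    # psi: tool y direction angle from tester x; tilt: tool x tips from down toward +x tester (door opening)
    a=t[2]+psi
    x=np.array([0,0,-1.]);y=np.array([np.cos(a),np.sin(a),0]);z=np.cross(x,y)
    M=np.c_[x,y,z]
    ty=np.array([-np.sin(t[2]),np.cos(t[2]),0])
    return (R.from_rotvec(-tilt*ty)*R.from_matrix(M)).as_rotvec()
E
python3 - <<'E'
from h import *
print(manip.get_joint_positions())
t=T0
def show(n,p,psi,tilt=0):
    q=manip.solve_ik(t2w(t,p)[0],ori(t,psi,tilt)); print(n,None if q is None else np.array(q))
show("look",[-.05,.0,.36],np.pi/2)
show("look",[-.05,.0,.36],-np.pi/2)
L=.14
for a in (0,.12,.6,1.2):
  p=[-.092-L*np.sin(a),.05,.045+L*np.cos(a)+.003]
  for psi in (0,np.pi):
    for k in (0,.5,.8): show((a,psi,k),p,psi,k*a)
for d in (0,.42,.84,1.3): 
  for b in (np.pi/2,-np.pi/2): show(("dial",d,b),[0,0,.196],b-d)
E
```

```text
[ 1.314   0.4235  1.6302  0.      1.0886 -0.019 ]
look [ 0.037   0.3177  1.5327 -0.      1.2912 -1.3868]
look [ 0.037   0.3177  1.5327 -0.      1.2912  1.7548]
(0, 0, 0) [0.1332 0.4572 1.7504 0.     0.9339 0.2802]
(0, 0, 0.5) [0.1332 0.4572 1.7504 0.     0.9339 0.2802]
(0, 0, 0.8) [0.1332 0.4572 1.7504 0.     0.9339 0.2802]
(0, 3.141592653589793, 0) None
(0, 3.141592653589793, 0.5) None
(0, 3.141592653589793, 0.8) None
(0.12, 0, 0) [0.1412 0.4376 1.7871 0.     0.9169 0.2882]
(0.12, 0, 0.5) [ 0.1497  0.4174  1.8228 -0.0235  0.8441  0.3118]
(0.12, 0, 0.8) [ 0.155   0.4061  1.8442 -0.0398  0.8     0.3284]
(0.12, 3.141592653589793, 0) None
(0.12, 3.141592653589793, 0.5) None
(0.12, 3.141592653589793, 0.8) None
(0.6, 0, 0) [0.1754 0.3972 1.9299 0.     0.8145 0.3224]
(0.6, 0, 0.5) [ 0.2348  0.3248  2.0981 -0.2549  0.452   0.5965]
(0.6, 0, 0.8) [ 0.2782  0.3145  2.1943 -0.7992  0.269   1.1628]
(0.6, 3.141592653589793, 0) None
(0.6, 3.141592653589793, 0.5) None
(0.6, 3.141592653589793, 0.8) [ 0.2782  0.3145  2.1943 -0.7992  0.269  -1.9788]
(1.2, 0, 0) [0.2102 0.4597 2.0602 0.     0.6217 0.3572]
(1.2, 0, 0.5) None
(1.2, 0, 0.8) None
(1.2, 3.141592653589793, 0) None
(1.2, 3.141592653589793, 0.5) [ 0.3793  0.4697  2.3632  4.0651  0.3635 -0.4436]
(1.2, 3.141592653589793, 0.8) [0.5117 0.707  2.4706 3.7855 0.9886 0.0263]
('dial', 0, 1.5707963267948966) [ 0.0233  0.551   1.5636 -0.      1.0271 -1.4005]
('dial', 0, -1.5707963267948966) [ 0.0233  0.551   1.5636 -0.      1.0271  1.7411]
('dial', 0.42, 1.5707963267948966) [ 0.0233  0.551   1.5636 -0.      1.0271 -0.9805]
('dial', 0.42, -1.5707963267948966) [ 0.0233  0.551   1.5636 -0.      1.0271  2.1611]
('dial', 0.84, 1.5707963267948966) [ 0.0233  0.551   1.5636 -0.      1.0271 -0.5605]
('dial', 0.84, -1.5707963267948966) None
('dial', 1.3, 1.5707963267948966) [ 0.0233  0.551   1.5636  0.      1.0271 -0.1005]
('dial', 1.3, -1.5707963267948966) None
```

Run:
```python
from h import *
t=T0
for p,k in (([-.092-.14*np.sin(1.2),.05,.045+.14*np.cos(1.2)+.003],.3),([-.092-.14*np.sin(1.2),.05,.045+.14*np.cos(1.2)+.003],.2)):
    print(manip.solve_ik(t2w(t,p)[0],ori(t,0,k)))
manip.move_to(t2w(t,[-.05,.03,.36])[0],ori(t,np.pi/2))
c=wcam(); save(c,"w1"); np.save("w1.npy",c["cam_to_world"])
print(manip.get_time(),manip.get_position())
obj=np.array([[-85,200,155],[185,200,155],[185,-100,155],[-85,-100,155],[0,0,171],[0,130,175]])/1000.
print(proj(c,t2w(t,obj)))
for a in (0,.1,.15): print(a,proj(c,t2w(t,[[-.092-.14*np.sin(a),.05+d,.045+.14*np.cos(a)] for d in(-.083,.083)])))
```

```text
[ 0.2835  0.4165  2.2215 -0.4999  0.2602  0.899 ]
[ 0.2566  0.4224  2.169  -0.2153  0.3738  0.5972]
2.8833 [0.624  0.0653 0.3598]
[[414.5553 134.4422]
 [380.5561 336.4328]
 [157.3126 336.1615]
 [131.2148 134.1025]
 [226.6524 214.1652]
 [345.9604 215.7707]]
0 [[188.1266 131.5115]
 [361.303  131.7191]]
0.1 [[187.2492 116.5079]
 [362.7304 116.718 ]]
0.15 [[186.923  108.8638]
 [363.2674 109.0748]]
```

View pics/w1.png

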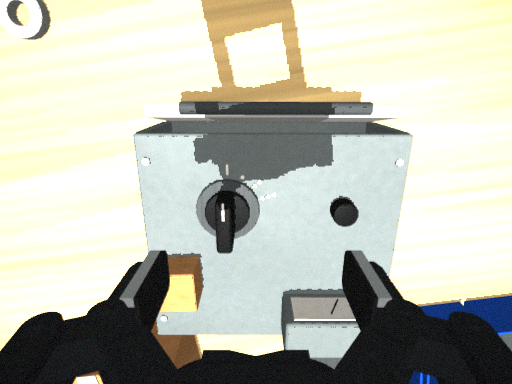

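Run:
```python
import cv2
a=cv2.imread("pics/w1.png")
cv2.imwrite("pics/w1a.png",cv2.resize(cv2.convertScaleAbs(a[90:260,125:275],alpha=.7),None,fx=3.5,fy=3.5,interpolation=cv2.INTER_CUBIC))
cv2.imwrite("pics/w1b.png",cv2.resize(cv2.convertScaleAbs(a[90:260,270:420],alpha=.7),None,fx=3.5,fy=3.5,interpolation=cv2.INTER_CUBIC))
```

```text
(no output)
```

View pics/w1a.png

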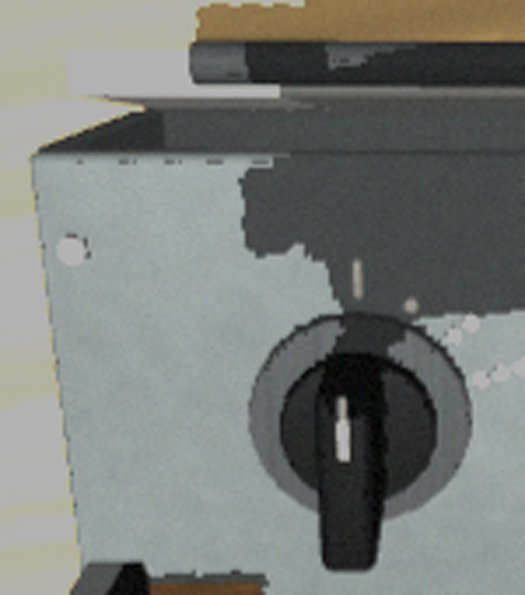

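View pics/w1b.png

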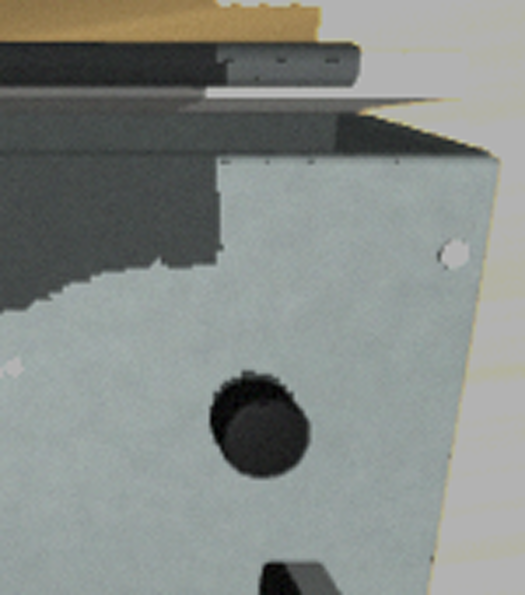

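Run:
```python
from h import *
c=manip.camera("wrist"); c["cam_to_world"]=np.load("w1.npy")
A=lambda u,v:[(u+.5)/3.5-.5+125,(v+.5)/3.5-.5+90]
B=lambda u,v:[(u+.5)/3.5-.5+270,(v+.5)/3.5-.5+90]
obj=np.array([[-85,200,155],[-85,-100,155],[0,0,156],[0,0,171],[0,0,209],[0,130,175]])/1000.
px=np.array([B(497,157),A(32,153),A(360,417),A(359,425),A(350,470),B(266,437)])
for idx in ([0,1,2,3,4,5],[2,3,4,5],[0,1]):
    f=lambda t:(proj(c,t2w(t,obj[idx]))-px[idx]).ravel()
    s=least_squares(f,T0,loss="soft_l1"); print(s.x,"\n",f(s.x).reshape(-1,2))
s=least_squares(lambda t:(proj(c,t2w(t[:3],obj[2:])+[0,0,t[3]])-px[2:]).ravel(),np.r_[T0,0]); print(s.x,s.fun.reshape(-1,2))
# rail
Rl=np.array([A(190,63),B(360,63)])
def rail(a,hw,t): return t2w(t,[[-.092-.14*np.sin(a),.05+d,.045+.14*np.cos(a)] for d in(-hw,hw)])
for t in (T0,s.x):
  q=least_squares(lambda v:(proj(c,rail(v[0],v[1],t))-Rl).ravel(),[.1,.09]);print("rail",q.x,q.fun)
```

```text
[ 0.6679  0.028  -0.1512] 
 [[ 3.6597 -0.5863]
 [-2.1344 -0.9962]
 [ 0.5806 -0.9587]
 [-0.2919  1.9131]
 [-1.146   4.3086]
 [ 0.7034  0.5469]]
[ 0.6655  0.0285 -0.1651] 
 [[ 0.5893 -2.8757]
 [-0.2855 -0.0735]
 [-1.1476  2.1218]
 [ 0.8034  0.0788]]
[ 0.6688  0.0272 -0.15  ] 
 [[ 2.7687  0.1631]
 [-2.7571  0.1196]]
[ 0.6676  0.0282 -0.1623 -0.0044] [[ 0.9944 -2.5903]
 [ 0.1529  0.1516]
 [-0.6026  2.1345]
 [-0.4294 -0.0519]]
rail [0.1587 0.091 ] [-0.6028 -0.1229 -0.603   0.1087]
rail [0.152 0.091] [ 1.5965 -1.6022  1.5501  1.6959]
```

Wrist view: dial disc at about (227,211), pointer at rest towards the front, rail ends at (179,108) and (372,108), so the door is about 0.15 rad ajar. The fits agree to about 2 mm. Next I'll grip the rail.

```bash
cat >> h.py <<'E'
T1=np.array([.6678,.028,-.150])
def railp(a,up=0.,L=.14): return t2w(T1,[-.092-L*np.sin(a),.05,.045+L*np.cos(a)+.003+up])[0]
E
python3 - <<'E'
from h import *
a=.155
manip.move_to(railp(a,.09),ori(T1,0))
manip.command_gripper(.055,30)
c=wcam(); save(c,"w2")
manip.servo_line(railp(a),rate=.15)
print(manip.get_contact_force())
manip.command_gripper(0,40)
print(manip.get_width(),manip.get_contact_force(),manip.get_position(),railp(a),manip.get_time())
cs=manip.camera("scene"); save(cs,"s2",(200,130,360,260),4)
c=wcam(); save(c,"w3")
E
```

```text
[-0.5217  0.3113  0.2305]
0.010941820694175016 [-0.8835 -0.2439  6.1895] [0.5634 0.0945 0.1872] [0.5629 0.0944 0.1863] 6.0583
```

View pics/s2.png

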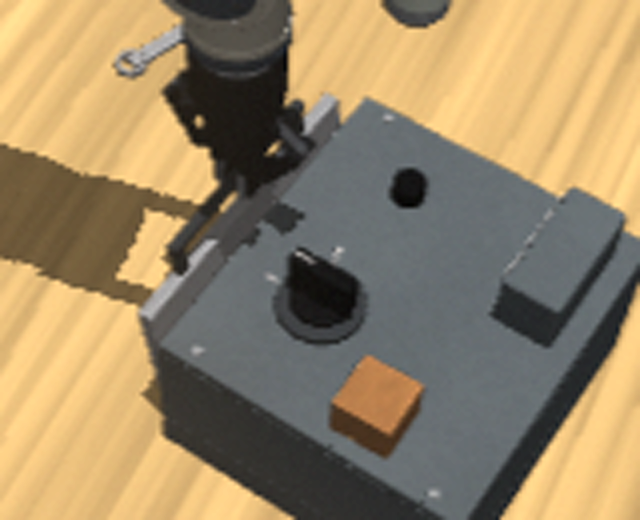

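View pics/w3.png

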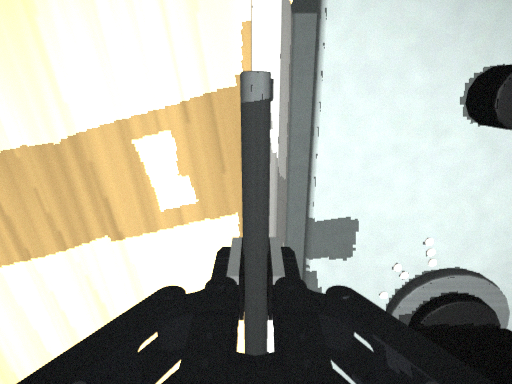

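The rail is pinched: width is 11 mm and the bar runs up between the pads at u≈256. Now I'll pull the door down along the arc.

Run:
```python
from h import *
for a in np.r_[np.arange(.3,1.16,.15),1.17]:
    manip.servo_line(railp(a),ori(T1,0,.2*a/1.2),rate=.12)
    f=np.array(manip.get_contact_force());print(round(a,2),f,np.array(manip.get_position())-railp(a),round(manip.get_width(),4))
    if np.linalg.norm(f)>35: print("stop");break
print(manip.get_time())
cs=manip.camera("scene"); save(cs,"s3",(170,110,330,250),4)
```

```text
0.3 [-4.0782  0.3223  4.7619] [-0.0008  0.0002  0.0002] 0.011
0.45 [-2.0261  1.5399 -0.3137] [-0.0001  0.0001 -0.0003] 0.0108
0.6 [ 1.4829  1.3924 -7.1913] [-0.      0.0001 -0.0006] 0.0101
0.75 [  4.5233   1.2588 -10.2963] [ 0.0004  0.0001 -0.0006] 0.0106
0.9 [ 3.5254  2.609  -7.1836] [ 0.0002  0.0001 -0.0005] 0.0104
1.05 [ 1.6202  3.1453 -5.5384] [ 0.      0.0001 -0.0004] 0.0108
1.17 [ 1.8274  3.4975 -3.6151] [ 0.0001  0.0001 -0.0002] 0.0102
8.3917
```

View pics/s3.png

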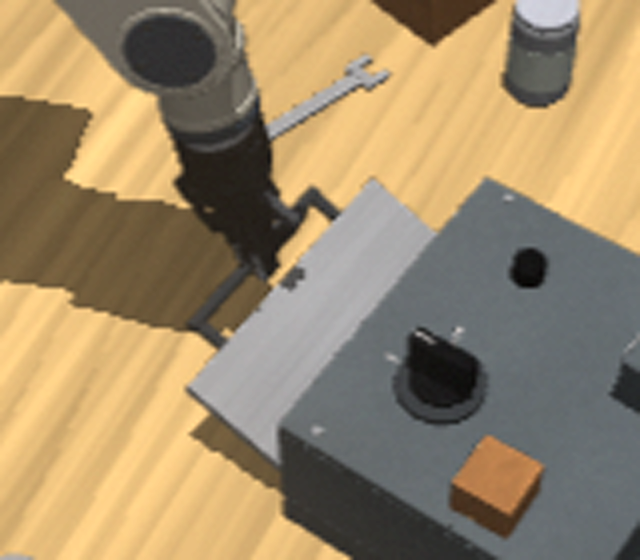

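The door is nearly down. I'll feel for the stop.

Run:
```python
from h import *
def tan(a): 
    d=t2w([0,0,T1[2]],[np.cos(a),0,0])[0]; return -d-np.array([0,0,np.sin(a)])
base=None
for a in np.arange(1.18,1.31,.01):
    manip.servo_line(railp(a),ori(T1,0,.2),rate=.03)
    f=np.array(manip.get_contact_force());g=f@tan(a)
    if base is None: base=g
    print(round(a,3),f,round(g,2),(np.array(manip.get_position())-railp(a)).round(4),round(manip.get_width(),4))
    if g-base<-18: break
manip.hold(.1); print(manip.get_contact_force(),manip.get_time())
cs=manip.camera("scene"); save(cs,"s4",(170,110,330,250),4)
```

```text
1.18 [ 1.4293  3.4009 -0.0753] -0.28 [0.0003 0.0001 0.0003] 0.0104
1.19 [-0.7158  2.9259  2.5795] -1.97 [0.0003 0.     0.0002] 0.0105
1.2 [-1.4448  1.9561  2.6641] -1.86 [0.0002 0.0001 0.0001] 0.0103
1.21 [-1.6997  0.2457 12.6262] -11.21 [ 0.0006 -0.      0.0007] 0.0106
1.22 [-6.21   -2.0738 31.2824] -27.37 [ 0.0011 -0.      0.0018] 0.0105
[-7.3115 -0.6962 31.0413] 9.7917
```

View pics/s4.png

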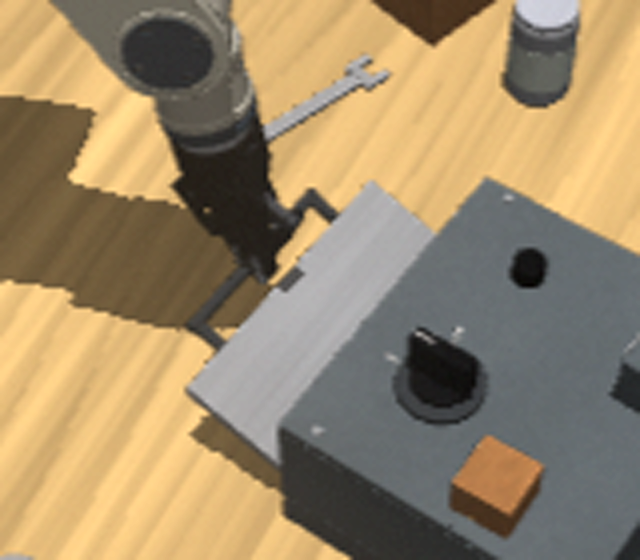

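The stop was met at 1.205 rad with 31 N, as expected. Now I'll push the door back up.

Run:
```python
from h import *
def tan(a): 
    d=t2w([0,0,T1[2]],[np.cos(a),0,0])[0]; return d+np.array([0,0,np.sin(a)])
for a in (1.1,.95,.8,.65,.5,.35,.2,.08,.03):
    manip.servo_line(railp(a),ori(T1,0,.2*a/1.2),rate=.12)
    f=np.array(manip.get_contact_force());print(round(a,2),f,round(manip.get_width(),4))
    if np.linalg.norm(f)>35: print("stop");break
else:
  base=None
  for a in np.arange(.02,-.08,-.01):
    manip.servo_line(railp(a),ori(T1,0,0),rate=.03)
    f=np.array(manip.get_contact_force());g=f@tan(a)
    if base is None: base=g
    print(round(a,3),f,round(g,2),(np.array(manip.get_position())-railp(a)).round(4),round(manip.get_width(),4))
    if g-base<-22: break
manip.hold(.1); print(manip.get_contact_force(),manip.get_time())
save(manip.camera("scene"),"s5",(200,130,360,260),4)
```

```text
1.1 [ 1.4485  3.2704 -0.077 ] 0.0107
0.95 [-1.1106  5.9244  3.1034] 0.0105
0.8 [-4.6991  8.1441  5.4122] 0.0104
0.65 [-11.3163   9.0084  16.0613] 0.0101
0.5 [-8.352   4.2313 17.8629] 0.0109
0.35 [-3.2155  2.1279 12.2316] 0.0105
0.2 [-0.5369  1.2307 10.7649] 0.0106
0.08 [0.1209 2.0396 8.0874] 0.0104
0.03 [-0.7059  2.5681  6.377 ] 0.0104
0.02 [-2.2698  1.8324  7.8561] -2.36 [-0.001   0.     -0.0006] 0.0106
0.01 [-4.5839  2.5813  9.2002] -4.83 [-0.0013  0.0001 -0.0007] 0.0107
0.0 [-4.4277  3.9223  9.7242] -4.96 [-0.0015  0.0001 -0.0007] 0.0107
-0.01 [-5.0169  2.6552  9.1221] -5.45 [-0.0015  0.0001 -0.0007] 0.0103
-0.02 [-7.8505  3.4377 11.8795] -8.51 [-0.0022  0.0002 -0.0006] 0.0099
-0.03 [-12.4365   4.4833  15.8051] -13.44 [-0.0035  0.0004 -0.0006] 0.0104
-0.04 [-18.5769   5.4177  21.2025] -20.01 [-0.0048  0.0006 -0.0006] 0.0102
-0.05 [-24.215    6.8404  24.9429] -26.18 [-0.0061  0.0008 -0.0006] 0.0108
[-23.4452   6.6608  24.9927] 14.725
```

View pics/s5.png

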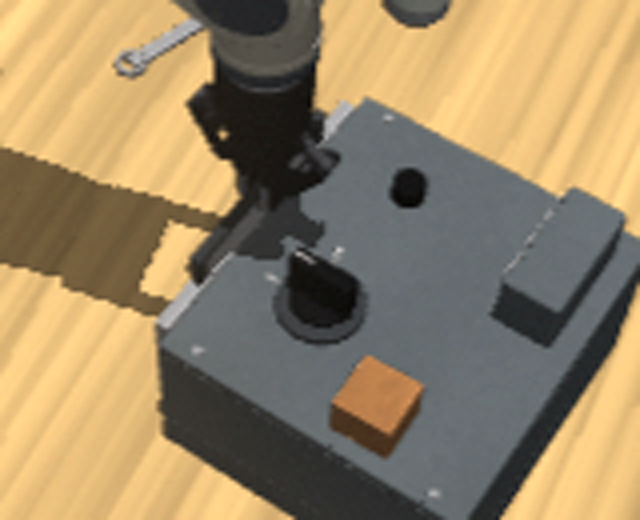

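The door is seated against its shut stop with about 26 N of push. I'll release while still pushing, lift away, and look at the door and dial.

Run:
```python
from h import *
manip.command_gripper(.045,40)
p=railp(0.); cur=np.array(manip.get_position()); print(cur,p,manip.get_contact_force())
manip.servo_line(np.r_[cur[:2],.30],rate=.2)
manip.move_to(t2w(T1,[-.01,.02,.33])[0],ori(T1,np.pi/2))
c=wcam(); save(c,"w4",a=1.2); np.save("w4.npy",c["cam_to_world"]);np.save("w4i.npy",c["image"])
print(manip.get_time())
for q in ([0,0,.155],[0,0,.171],[0,0,.209],[.028,0,.209],[-.028,0,.209],[0,.13,.175],[-.085,-.1,.155],[-.085,.2,.155]): print(q,proj(c,t2w(T1,q)))
for a in (0,.03):print(proj(c,t2w(T1,[[-.092-.14*np.sin(a),.05+d,.045+.14*np.cos(a)] for d in(-.091,.091)])))
save(c,"w4a",(140,50,300,250),3.5,1.0)
```

```text
[0.5912 0.0899 0.1872] [0.5843 0.0912 0.188 ] [ 0.0801 -0.3801  0.6306]
17.4167
[0, 0, 0.155] [[235.0006 183.761 ]]
[0, 0, 0.171] [[233.9408 188.7818]]
[0, 0, 0.209] [[230.9255 203.067 ]]
[0.028, 0, 0.209] [[231.7741 232.9677]]
[-0.028, 0, 0.209] [[230.0155 171.0039]]
[0, 0.13, 0.175] [[370.5926 190.0497]]
[-0.085, -0.1, 0.155] [[124.562   95.9555]]
[-0.085, 0.2, 0.155] [[449.9706  95.691 ]]
[[180.3197  88.0877]
 [401.8195  87.902 ]]
[[179.9282  82.674 ]
 [402.5727  82.4834]]
```

View pics/w4.png

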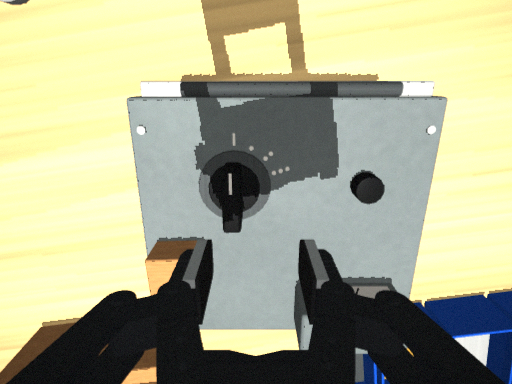

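View pics/w4a.png

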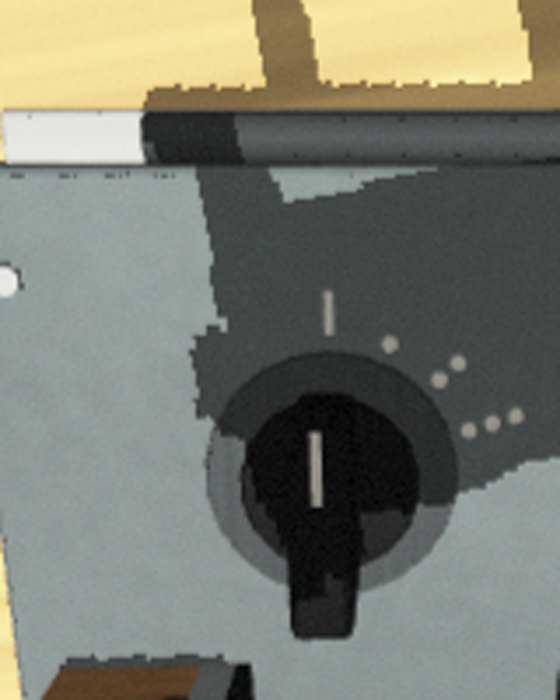

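The door is shut: the rail is at v≈89 and there is no gap to the cabinet. The dial disc is at about (234.5,187), within 2 px of the prediction. Next I'll grip the dial.

Run:
```python
from h import *
o=ori(T1,np.pi/2)
manip.move_to(t2w(T1,[0,0,.27])[0],o)
manip.servo_line(t2w(T1,[0,0,.197])[0],o,rate=.12)
print(manip.get_contact_force())
manip.command_gripper(0,60)
print(manip.get_width(),manip.get_contact_force(),manip.get_torque(),manip.get_position(),manip.get_time(),manip.get_joint_positions())
c=wcam(); save(c,"w5",a=1.2)
save(manip.camera("scene"),"s6",(200,130,360,260),4)
```

```text
[ 0.3685 -0.4138 -0.8048]
0.014494879530076808 [-1.8661 -4.0184  4.8675] [-0.5992  0.221   0.0698] [0.6683 0.0271 0.1984] 18.9083 [ 0.0233  0.5463  1.5655 -0.0014  1.0282 -1.3968]
```

View pics/w5.png

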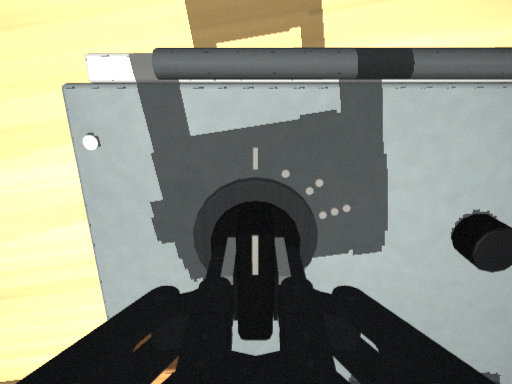

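View pics/s6.png

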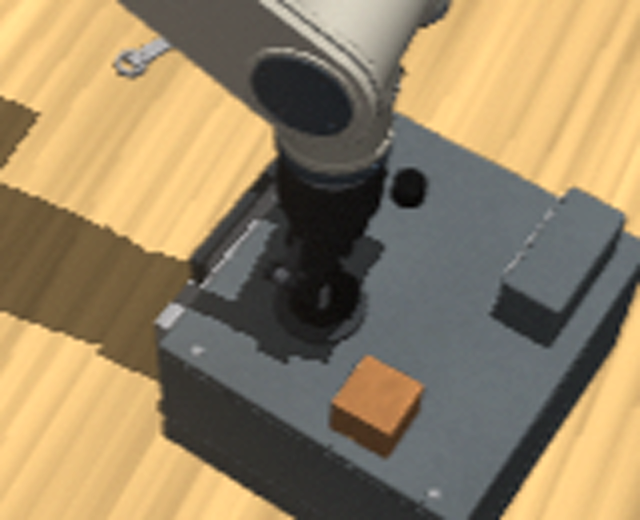

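Run:
```python
from h import *
p=t2w(T1,[0,0,.197])[0]
for d in (.21,.42,.63,.84,1.0,1.1,1.18,1.24,1.275):
    manip.move_to(p,ori(T1,np.pi/2-d))
    M=R.from_rotvec(manip.get_ee_rot()).as_matrix();act=np.pi/2-(np.arctan2(M[1,1],M[0,1])-T1[2])
    f=np.array(manip.get_contact_force());m=np.array(manip.get_torque())
    print(d,round(act,3),f,m,round(manip.get_width(),4),(np.array(manip.get_position())-p).round(4))
    if np.linalg.norm(f)>35: break
manip.hold(.2);print(manip.get_time(),manip.get_torque(),manip.get_joint_positions())
c=wcam(); save(c,"w6",a=1.2)
save(manip.camera("scene"),"s7",(200,130,360,260),4)
```

```text
0.21 0.211 [-2.0465 -4.1949  5.4297] [-0.5754  0.1841  0.1656] 0.0153 [ 0.0005 -0.0009  0.0014]
0.42 0.42 [-1.5917 -3.9916  5.187 ] [-0.6346  0.2302  0.1117] 0.0152 [ 0.0005 -0.0009  0.0013]
0.63 0.629 [-1.5473 -4.7046  5.5816] [-0.6421  0.2012  0.1412] 0.0151 [ 0.0005 -0.0009  0.0014]
0.84 0.839 [-1.5109 -4.8923  5.2525] [-0.6865  0.2036  0.1547] 0.0153 [ 0.0005 -0.0009  0.0013]
1.0 0.999 [-1.3579 -5.365   5.5467] [-0.7706  0.2098  0.1967] 0.0151 [ 0.0005 -0.001   0.0013]
1.1 1.099 [-2.0449 -4.9283  5.0235] [-0.7439  0.1578  0.1058] 0.0151 [ 0.0006 -0.001   0.0013]
1.18 1.179 [-1.9341 -5.4856  5.0102] [-0.7732  0.1661  0.1301] 0.0149 [ 0.0006 -0.001   0.0014]
1.24 1.239 [-1.44   -5.4348  5.1539] [-0.8021  0.1894  0.1565] 0.0153 [ 0.0006 -0.001   0.0013]
1.275 1.274 [-2.3859 -4.4576  5.0794] [-0.8133  0.1283  0.2174] 0.0156 [ 0.0006 -0.001   0.0013]
21.75 [-0.7874  0.1576  0.213 ] [ 0.0232  0.5464  1.5655 -0.0017  1.028  -0.1232]
```

View pics/w6.png

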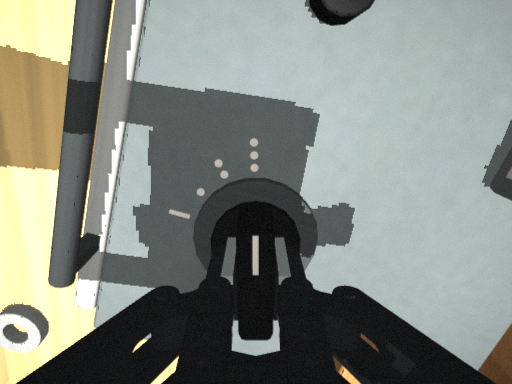

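View pics/s7.png

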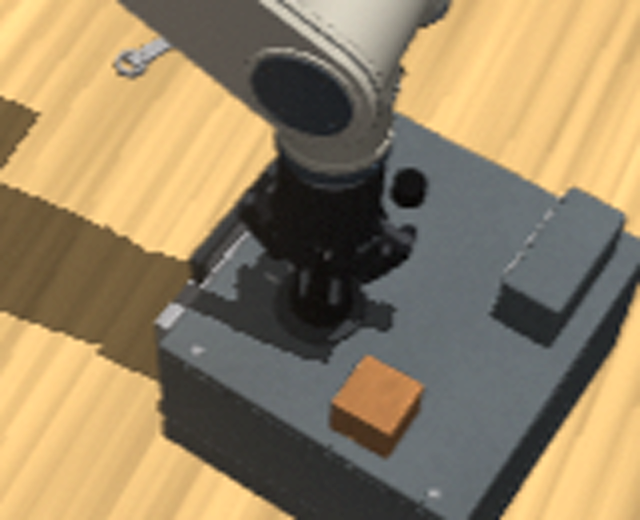

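The three dots line up with the pointer (dots at u≈254, pointer at u≈255), so the dial is at the third click. I'll add a small margin of 0.015 rad and check that it holds before handing in.

Run:
```python
from h import *
p=t2w(T1,[0,0,.197])[0]
manip.move_to(p,ori(T1,np.pi/2-1.29)); manip.hold(1.0)
c=wcam(); save(c,"w7",(190,120,320,290),3.5,1.4)
save(manip.camera("top"),"t7",(190,95,305,200),5,1.6)
print(manip.get_contact_force(),manip.get_torque(),manip.get_width(),manip.get_time())
```

```text
[-1.6146 -5.2995  5.4859] [-0.832   0.1501  0.1994] 0.015170450240067235 23.2
```

View pics/w7.png

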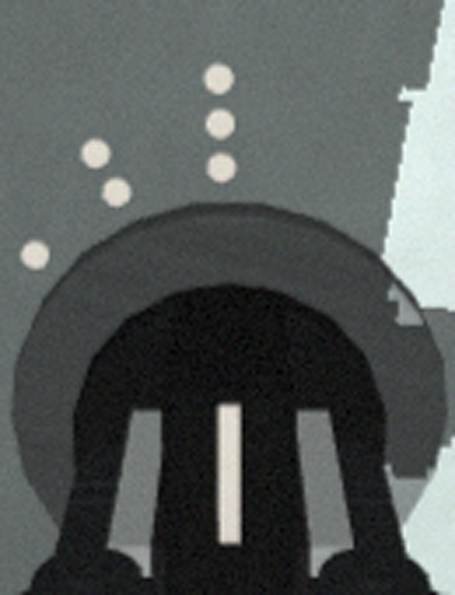

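View pics/t7.png

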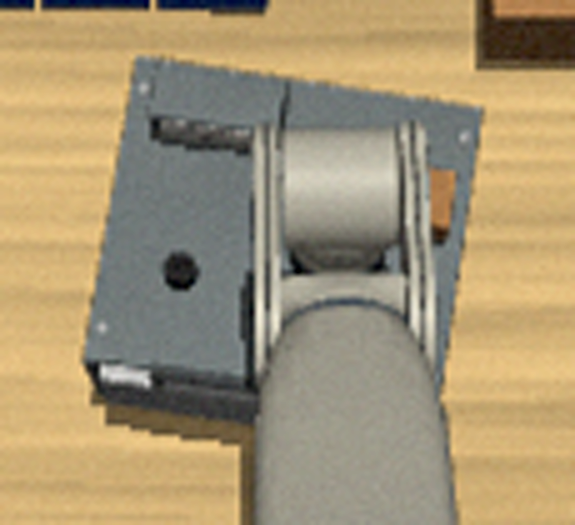

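The row of three dots leans 0.033 rad past the pointer, so the dial is at about 1.29 rad. It stayed there for 1 s, and the door is still shut. Handing in.

```bash
python3 -c "
from rig import manip
manip.sign_off(); print(manip.get_time())"
```

```text
the job is handed in; nothing more can be done
the job is handed in; nothing more can be done
```

The tester is re-armed and handed in, with the gripper still holding the dial at the third click. No verdict was reported. The robot's clock read 23.2 s at the last reading before hand-in, against the 50 s limit.

- **Door down:** I pinched the rail and pulled the door along its arc to its lower stop. It met the stop at about 1.2 rad, with a measured force of about 31 N.
- **Door shut:** I pushed it back up until it pressed against the closed stop with about 26 N along its path. I let go while still pushing. The pictures afterwards showed the rail at its shut position, with no visible gap to the cabinet.
- **Dial:** I gripped it at rest with 60 N and turned it clockwise past the first two clicks to the third. In the last wrist picture the pointer lines up with the three dots, about 0.03 rad past them. That puts the dial at about 1.29 rad, short of the 1.38 end stop. It stayed there through a 1 s hold, at a grip width of 15 mm.
- **Bystanders:** I compared only part of the scene before and after. The knob, meter and visible part of the carton had not moved. I did not check each bench item in a final picture, but the arm only passed above them.

**Disagreements:** the position estimates from the different views differed by about 2 to 4 mm in places. The cabinet's front edge looked about 2% narrower in the wrist camera than its stated size. The gripper sat roughly 1 mm off the dial's axis, which gave a steady side force of about 5 N.

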